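# Pin the spacer plates to the trainer's mounting rail

### The arm

A 7-joint arm with a two-finger parallel gripper is mounted at the origin on the work surface. World frame = base frame: x ahead of the robot, y to its left, z up, the work surface at z = 0. Lengths are in m, angles in rad, forces in N, time in s.
With the tool pointing down it reaches from about 0.425 to 1.025 m from the base axis. Payload 9.4 kg.
Tool frame: the origin (TCP) lies midway between the tips of the shut fingers; the grasp point (between the pads) lies 19 mm behind it; z points along the fingers, y is the line along which they close (so a half turn about z gives the same grasp; the last joint's range is limited). The gripper opens to 85 mm and grips with 20 to 120 N. Pads are 22 mm wide; open, the fingers measure 114 mm over their backs; the gripper's body (76 mm by 85 mm) begins 54 mm behind the grasp point. The pads swing forward as they close: fully open they stand 13 mm farther back than shut.
Start: joints at [-1.382, 0.599, -0.003, 1.599, 0.002, 0.943, -0.08], TCP at [0.19, 0.7, 0.204] pointing down, gripper open.
Joint ranges: [-2.57, 2.57], [-0.35, 1.97], [-1.29, 1.29], [0.11, 2.56], [-1.05, 4.19], [0.11, 1.86], [-2.63, 2.63]. Speed limits (rad/s): [2.22, 2.22, 3.01, 3.01, 3.14, 3.14, 3.14].

### API

Orientations are given as a unit quaternion [w, x, y, z].
In Python, from bench import arm, get_image gives the robot as it stands. The module is installed in compiled form; this text tells all that it offers.
- The arm moves only by the shell command python3 -m pendant 'ROWS' [OPENING] [FORCE]. ROWS is JSON, a list that holds one entry, the list of rows, each a list of 4 numbers: the shift along the tool's x, y, z as a fraction of full scale, then the turn about the tool's z as a fraction of full scale. In form: [[[x, y, z, yaw], ...]]. A call has 1 to 12 rows; each row shifts and turns the commanded pose from where the row before left it, along the tool's axes as they then stand; what a row does not reach is not made up. Full scale, the value 1, is 150 mm for a shift and 45 degrees for a turn. A row lasts 1/12 s, in which the tool goes at most 41.7 mm and 7.16 degrees, less where a joint would pass 70% of its speed; a pose out of reach is approached as far as the arm can. A call with a number of a shift or a turn outside -1 to 1 is refused whole. A call with a gripper value outside its range is refused whole. OPENING is the opening, from -1 (shut) to 1 (fully open), set as the call begins (- or left out, the last holds). The fingers move at their own pace and stop on an object; FORCE is the grip in N (left out, the last holds). Time passes only in rows, so rows that do not move let the fingers close. It gives the time, the measured TCP pose, the force, the opening and the grip force at its end, in the units of the state.
- arm.state(): the state, without advancing time (a new reading comes with each control period).
- get_image(name): name is "side" or "top"; returns a dict with "color" (400x640x3 uint8, red, green, blue), "camera_matrix" (3x3 intrinsics, pixels), "R" (3x3) and "t" (3): a world point X has camera coordinates R X + t. Camera axes: x right, y down, z forward; pixel columns grow to the right and rows downward; lengths in m; the calibration is good to about 2 mm. A picture is of the moment at which its call begins. There is no depth.
- arm.job_done(): hands the job in; it is judged then, once.
The state is a dict: "time": time; "joint_pos": joint angles; "qvel": joint speeds; "tau": joint torques, N m; "ee_pos": TCP position; "eef_rot": TCP orientation; "force": force on the tool from outside, world axes, zero at the start; "wrist_torque": the same for the moment, N m; "opening": opening from 0.0 (shut) to 1.0 (fully open); "gripper_force": force on a finger pad.
Only numpy, scipy, OpenCV 4.12 (cv2) and the standard library are available. Lean on these libraries where they do the work, as an engineer would, in place of code of your own. Each camera call takes 0.05 s, during which the arm holds its last target. There are 200 camera calls.

### The job

Two loose spacer plates lie stacked, slid off line, in the black mounting rail of the keyhole-surgery trainer. Slide them along the rail until the holes of both line up over the hole in the rail's floor; take the pin with the plain round knob from the rack and put it down through both plates into the rail, upright and fully home with its flange resting on the upper plate, and let go.

Things in the scene. Friction and masses are not known exactly. Their poses are not given: they have to be found in the camera images.
- rail_hole (a point): centre of the mouth of the round hole (30 dia, 30 deep) in the floor of the fixed black rail, 30 mm above the table. The rail is a channel open at both ends, 74 wide inside, between walls 8 thick and 24 high; its floor spans y -50 to +140 mm from the hole. Axes: y along the channel towards the plates' starting side, x across, z up
- lower_center (a point): lower spacer plate: loose bare aluminium, 70 mm across the channel (x), 50 along it (y), 14 thick, 0.11 kg, a 30 mm round through hole in its middle. Lies flat on the channel floor, free to slide along y, 2 mm play at each side. Point: its centre, in the hole, half-way up; axes as the rail's
- upper_center (a point): upper spacer plate, same as the lower one, loose on top of it, 8 to 16 mm out of line with it along the channel; the pair is 28 mm high, 4 mm above the rail's walls. Point: its centre, in the hole, half-way up; axes as the rail's
- pin_knob (a point): centre of the plain round white knob (30 dia, 30 tall: grip here) of the wanted pin. Below it a flange 48 dia, 5 thick, then a steel shaft 14 dia, 52 long, tapered foot. Point is 20 mm above flange underside, 72 above shaft tip; z up the pin. Hangs by its flange in a black rack 65 mm high (holes 90 mm apart) beside two others, T-bar and ring headed. 0.09 kg
Not all that is in view belongs to the job. Leave any turquoise look-alike of the part that bears pin_knob alone.

How it is judged:
By the outcome, as a careful person would: the job done as asked, in the order asked, and still so for the second after the job is handed in, with the robot touching nothing.
It also fails if it takes over 50 s, if anything falls off the work surface, if the arm or the gripper's body presses on something with over 40 N, if the wrist force passes 120 N, or if a joint passes its speed limit or range.

## Working session

There is one attempt and no reset: what is moved stays moved. The work goes in short steps, Python scripts to look and compute and a shell command to move; the robot and the scene stay as the last step left them, time stands still between calls to the robot, and variables do not carry over. Pictures are saved under pics/ and viewed, at most 10 in all, crops included, and the job is handed in when it is done.

```bash
mkdir -p pics
python3 - <<'E'
from bench import arm,get_image
import cv2,numpy as np
s=arm.state();print({k:np.round(v,3).tolist() for k,v in s.items()})
for n in("top","side"):
    d=get_image(n);cv2.imwrite(f"pics/{n}0.png",d["color"][...,::-1]);np.savez(f"pics/{n}0.npz",**d)
    print(n,d["camera_matrix"].round(1).tolist(),d["R"].round(3).tolist(),d["t"].round(3).tolist())
E
```

```text
{'time': 0.0, 'joint_pos': [-1.382, 0.6, -0.003, 1.6, 0.002, 0.943, -0.08], 'qvel': [0.001, 0.0, -0.002, -0.0, -0.001, 0.001, 0.001], 'tau': [-0.001, -77.645, 1.564, -25.8, 0.012, 0.009, 0.0], 'ee_pos': [0.19, 0.699, 0.204], 'eef_rot': [-0.0, 0.132, 0.991, -0.001], 'force': [0.003, 0.253, -0.34], 'wrist_torque': [0.089, 0.014, 0.006], 'gripper_force': 0.0, 'opening': 0.996}
top [[368.3, 0.0, 317.2], [0.0, 368.3, 189.4], [0.0, 0.0, 1.0]] [[-0.011, -1.0, -0.01], [-0.986, 0.012, -0.169], [0.169, 0.008, -0.986]] [0.091, 0.577, 0.722]
side [[494.0, 0.0, 315.9], [0.0, 494.0, 194.9], [0.0, 0.0, 1.0]] [[0.95, -0.31, 0.025], [-0.138, -0.493, -0.859], [0.279, 0.813, -0.512]] [-0.511, 0.185, 0.909]
```

View pics/top0.png

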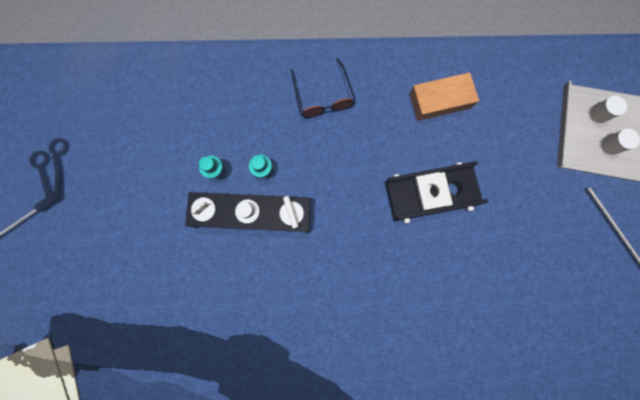

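View pics/side0.png

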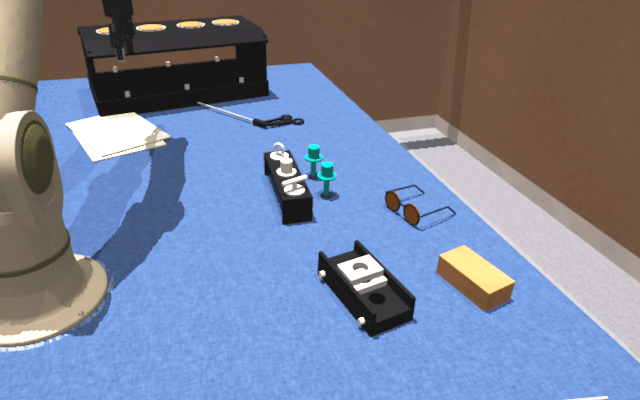

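The top view shows the rack with the ring pin at (203,209), the round knob at (247,210) and the T-bar at (292,212). Turquoise look-alikes are at (210,166) and (260,165). The rail hole is at (455,188) and the plates at (434,190). Candidates for pin_knob are the white knob (247,210), the ring (203,209), the T-bar (292,212) and the two turquoise pins. I choose the white knob (247,210) and check it in a crop.

Run:
```python
import cv2,numpy as np
t=cv2.imread("pics/top0.png");s=cv2.imread("pics/side0.png")
r=lambda im,x,y,w,h,f:cv2.resize(im[y:y+h,x:x+w],None,fx=f,fy=f,interpolation=cv2.INTER_CUBIC)
a=np.hstack([r(t,380,155,110,75,3.5),r(s,310,235,110,75,3.5)])
b=np.hstack([r(t,182,150,140,85,2.75),r(s,240,135,140,85,2.75)])
b=b[:,:770];a=a[:,:770]
cv2.imwrite("pics/crop1.png",np.vstack([a,b]));print(a.shape,b.shape)
```

```text
(262, 770, 3) (234, 770, 3)
```

View pics/crop1.png

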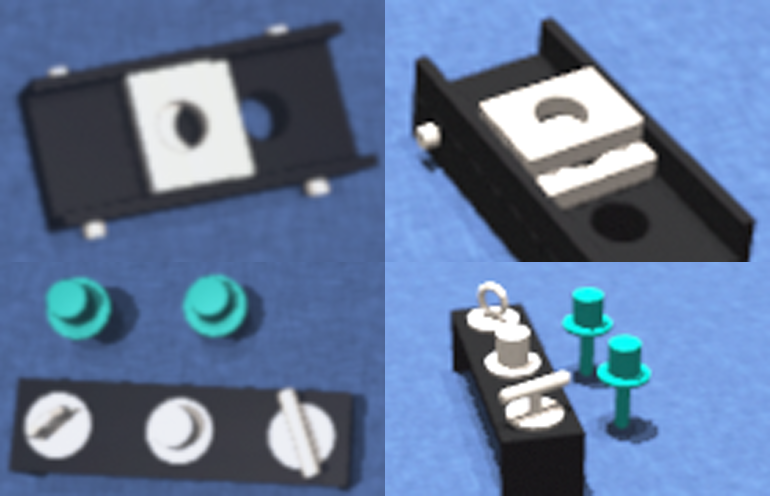

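```bash
cat > h.py <<'E'
import numpy as np,cv2
from scipy.optimize import least_squares
def load(n): return dict(np.load(f"pics/{n}.npz"))
def proj(d,X):
    c=np.atleast_2d(X)@d["R"].T+d["t"]; p=c@d["camera_matrix"].T; return p[:,:2]/p[:,2:]
def back(d,uv,z):
    r=d["R"].T@np.linalg.solve(d["camera_matrix"],[*uv,1]); o=-d["R"].T@d["t"]
    return o+r*(z-o[2])/r[2]
def tri(obs): # [(d,uv)]
    return least_squares(lambda X:np.concatenate([proj(d,X)[0]-uv for d,uv in obs]),[.5,0,.05])
def W(q,P): # rail pose q=(x,y,th) rail pts -> world
    P=np.atleast_2d(P).astype(float);c,s=np.cos(q[2]),np.sin(q[2])
    return np.c_[q[0]+c*P[:,0]-s*P[:,1],q[1]+s*P[:,0]+c*P[:,1],P[:,2]]
E
python3 - <<'E'
from h import *
T,S=load("top0"),load("side0")
tc=lambda x,y:(380+x/3.5,155+y/3.5); sc=lambda x,y:(310+(x-385)/3.5,235+y/3.5)
obs=[(T,tc(20,92),(.045,.14,.054)),(T,tc(55,228),(-.045,.14,.054)),(T,tc(340,25),(.045,-.05,.054)),(T,tc(377,158),(-.045,-.05,.054)),
(S,sc(418,60),(-.045,.14,.054)),(S,sc(548,20),(.045,.14,.054)),(S,sc(752,220),(.045,-.05,.054)),(S,sc(620,222),(0,0,.03))]
f=lambda q:np.concatenate([proj(d,W(q,P))[0]-uv for d,uv,P in obs])
r=least_squares(f,[.6,-.25,.1],loss="soft_l1");q=r.x;print(q,f(q).reshape(-1,2).round(1).tolist())
np.save("q.npy",q)
def rail(X):
    c,s=np.cos(q[2]),np.sin(q[2]);a,b=X[0]-q[0],X[1]-q[1];return np.round([1e3*(c*a+s*b),1e3*(-s*a+c*b)],1)
print("hole top",rail(back(T,tc(265,116),.03)))
for p in[(127,75),(153,192),(228,62),(255,178),(182,124)]:print("T",rail(back(T,tc(*p),.058)),rail(back(T,tc(*p),.044)))
for p in[(480,103),(597,67),(642,120),(528,163),(561,112)]:print("Su",rail(back(S,sc(*p),.058)))
for p in[(656,150),(540,180)]:print("Sl",rail(back(S,sc(*p),.044)))
# knob: top face centre, top crop bottom: 182+x/2.75,150+(y-262)/2.75
k=lambda x,y:(182+x/2.75,150+(y-262)/2.75); ks=lambda x,y:(240+(x-385)/2.75,135+(y-262)/2.75)
print("knobtop z.1",back(T,k(173,424),.10),"flange",back(T,k(180,431),.07))
print("side knob top",back(S,ks(512,334),.10),"flange",back(S,ks(512,362),.07))
t=tri([(T,k(173,424)),(S,ks(512,334))]);print("tri",t.x,t.cost)
for a in [(58,425),(301,435)]:print("others",back(T,k(*a),.07))
for a in [(490,318),(534,412)]:print("others side",back(S,ks(*a),.07))
E
```

```text
[ 0.58075564 -0.21157851  0.17849708] [[3.0, -3.7], [2.7, -0.3], [0.0, -1.5], [0.9, 2.3], [-2.4, -1.2], [-0.3, -1.9], [0.4, -1.0], [-1.1, -0.8]]
hole top [-0.8 -0.8]
T [35.8 84.2] [38. 80.]
T [-35.   85.6] [-34.2  81.4]
T [32.1 23.6] [34.2 18.3]
T [-38.3  25.2] [-37.5  19.9]
T [ 1.  59.3] [ 2.5 54.7]
Su [-33.7  82.6]
Su [39.5 80.9]
Su [35.5 32.3]
Su [-36.3  30.2]
Su [ 0.8 57. ]
Sl [38.9 22.2]
Sl [-28.4  29.7]
knobtop z.1 [0.53249993 0.2241432  0.1       ] flange [0.53084986 0.22507966 0.07      ]
side knob top [0.53065352 0.21646823 0.1       ] flange [0.53167243 0.22091032 0.07      ]
tri [0.53300805 0.22508666 0.09547053] 0.0003827352792629508
others [0.53637385 0.31520113 0.07      ]
others [0.52683127 0.13609896 0.07      ]
others side [0.53465308 0.31095282 0.07      ]
others side [0.52628611 0.13116519 0.07      ]
```

```bash
cat >> h.py <<'E'
def go(target=None,yaw=None):
    from bench import arm
    s=arm.state();w,x,y,z=s["eef_rot"]
    from scipy.spatial.transform import Rotation as Ro
    R=Ro.from_quat([x,y,z,w]).as_matrix()
    a=np.degrees(np.arctan2(-R[0,1],R[1,1])) # angle of tool y from world y
    print("t",round(s["time"],2),"pos",np.round(s["ee_pos"],4),"yaw",round(a,2),"F",np.round(s["force"],1),"open",round(s["opening"],3),"g",round(s["gripper_force"],1))
    if target is not None: print("units",np.round(R.T@(np.array(target)-s["ee_pos"])/.15,3))
    if yaw is not None: print("turn units",np.round(-(yaw-a)/45,3))
E
python3 -m pendant '[[[-0.2,0,0,-0.141],[-0.2,0,0,-0.141],[-0.2,0,0,-0.141],[-0.2,0,0,-0.141]]]' 1
python3 -c "
from h import *
q=np.load('q.npy');p=W(q,[0,.051,.12])[0];print(p);go(p,np.degrees(q[2]))"
```

```text
time: 0.43
ee_pos: [0.3102, 0.6867, 0.2042]
eef_rot: [-0.0, -0.091, 0.996, -0.001]
force: [0.4, 1.0, 0.2]
opening: 1.002
gripper_force: 0.0
[ 0.57170055 -0.16138882  0.12      ]
t 0.43 pos [0.3102 0.6867 0.2042] yaw 10.48 F [0.4 1.  0.2] open 1.002 g 0.0
units [-0.686 -5.876  0.568]
turn units 0.006
```

```bash
python3 -m pendant '[[[-0.04,-0.25,0,0],[-0.04,-0.25,0,0],[-0.04,-0.25,0,0],[-0.04,-0.25,0,0],[-0.04,-0.25,0,0],[-0.04,-0.25,0,0],[-0.04,-0.25,0,0],[-0.04,-0.25,0,0],[-0.04,-0.25,0,0],[-0.04,-0.25,0,0],[-0.04,-0.25,0,0],[-0.04,-0.25,0,0]]]' >/dev/null
python3 - <<'E'
from h import *
q=np.load('q.npy');go(W(q,[0,.051,.12])[0],10.2)
T,S=load("top0"),load("side0")
ims=[]
for n,d,(x0,y0,w,h),f in(("top0",T,(375,150,120,80),6),("side0",S,(310,235,110,95),5)):
    f=5 if n=="top0" else 4
    im=cv2.resize(cv2.imread(f"pics/{n}.png")[y0:y0+h,x0:x0+w],None,fx=f,fy=f,interpolation=cv2.INTER_CUBIC)
    im=np.clip(im.astype(float)*1.0,0,255); im=(255*(im/255)**.5).astype(np.uint8)
    def poly(P,c):
        u=((proj(d,W(q,P))-[x0,y0]+.5)*f).astype(int);cv2.polylines(im,[u],True,c,1)
    for s in(1,-1):poly([(s*a,b,.054) for a,b in((.037,-.05),(.045,-.05),(.045,.14),(.037,.14))],(0,255,255))
    a=np.linspace(0,6.28,40);poly(np.c_[.015*np.cos(a),.015*np.sin(a),a*0+.03],(0,0,255))
    poly([(s*.037,b,.03) for s,b in((1,-.05),(-1,-.05),(-1,.14),(1,.14))],(0,255,0))
    ims.append(im)
w=max(i.shape[1] for i in ims)
# side by side does not fit: stack scaled
ims=[cv2.copyMakeBorder(i,0,0,0,w-i.shape[1],0) for i in ims]
o=np.vstack(ims);print(o.shape);o=cv2.resize(o,None,fx=600/o.shape[0],fy=600/o.shape[0]) if o.shape[0]>600 else o
cv2.imwrite("pics/ov1.png",o)
E
```

```text
t 1.43 pos [0.4593 0.2555 0.2044] yaw 10.16 F [0.2 0.3 0.2] open 0.998 g 0.0
units [-0.248 -2.868  0.563]
turn units -0.001
(780, 600, 3)
```

View pics/ov1.png

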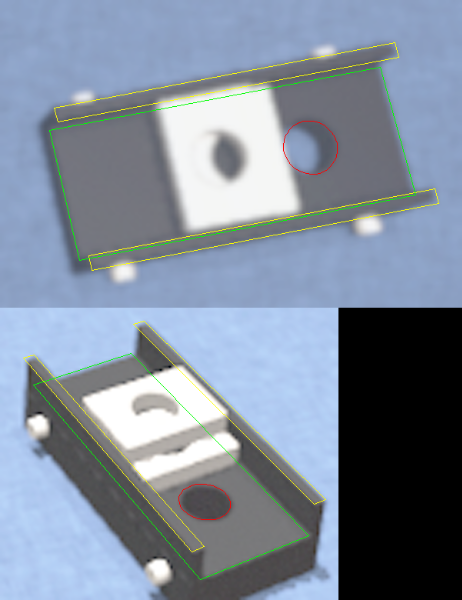

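The overlay shows the model rail (yellow and green) and the hole (red, at about (312,147) in the overlay) matching both views to 1–2 px, with the plates to its left. I'll move over the plates.

```bash
python3 -m pendant '[[[-0.02,-0.24,0,0],[-0.02,-0.24,0,0],[-0.02,-0.24,0,0],[-0.02,-0.24,0,0],[-0.02,-0.24,0,0],[-0.02,-0.24,0,0],[-0.02,-0.24,0,0],[-0.02,-0.24,0,0],[-0.02,-0.24,0,0],[-0.02,-0.24,0.05,0],[-0.02,-0.24,0.1,0],[-0.02,-0.2,0.1,0]]]' 1 >/dev/null
python3 - <<'E'
from h import *
q=np.load('q.npy');go(W(q,[0,.051,.03])[0],10.2)
E
```

```text
t 2.43 pos [ 0.5701 -0.1586  0.1668] yaw 10.07 F [ 1.  -0.1  0.3] open 0.999 g 0.0
units [-0.007 -0.019  0.912]
turn units -0.003
```

```bash
python3 -m pendant '[[[-0.007,-0.019,0.15,0],[0,0,0.15,0],[0,0,0.15,0],[0,0,0.1,0],[0,0,0,0]]]' 1 >/dev/null
python3 - <<'E'
from h import *
from bench import get_image
q=np.load('q.npy');go(W(q,[0,.051,.03])[0],10.2)
ims=[]
for n,(x0,y0,w,h) in(("top",(360,130,150,110)),("side",(280,170,150,170))):
    d=get_image(n);np.savez(f"pics/{n}1.npz",**d);c=d["color"][y0:y0+h,x0:x0+w,::-1]
    ims.append(cv2.resize(c,(int(w*500/h/1.3) if 0 else int(w*2.5*1),int(h*2.5)),interpolation=cv2.INTER_CUBIC))
H=max(i.shape[0] for i in ims)
cv2.imwrite("pics/a1.png",np.hstack([cv2.copyMakeBorder(i,0,H-i.shape[0],0,0,0) for i in ims]))
E
```

```text
t 2.85 pos [ 0.5691 -0.1578  0.0813] yaw 10.15 F [-0.2  0.2  0.1] open 1.001 g 0.0
units [-0.014 -0.027  0.342]
turn units -0.001
```

View pics/a1.png

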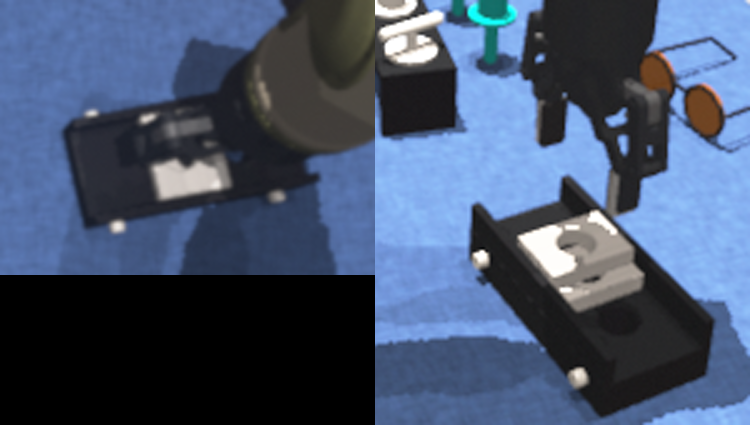

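Run:
```python
from h import *
S,T=load("side1"),load("top1")
c=np.array([.5691,-.1578,.094]);u=np.array([-.176,.984,0])
for s in(1,-1):
    p=c+s*.0465*u;print(p,"side crop",(proj(S,p)[0]-[280,170])*2.5+[375,0],"top crop",(proj(T,p)[0]-[360,130])*2.5)
```

```text
[ 0.560916 -0.112044  0.094   ] side crop [544.01397548 172.03670939] top crop [142.10285525 157.00227485]
[ 0.577284 -0.203556  0.094   ] side crop [613.8607269  242.81516553] top crop [257.41716772 135.03425329]
```

Run:
```python
from h import *
S,T=load("side0"),load("top0")
c=np.array([.19,.6995,.217]);u=np.array([.262,.965,0])
for s in(1,-1):print(proj(S,c+s*.0465*u)[0],proj(T,c+s*.0465*u)[0])
S1=load("side1")["color"];T1=load("top1")["color"]
a=cv2.resize(load("side0")["color"][0:75,90:190,::-1],None,fx=4,fy=4,interpolation=cv2.INTER_CUBIC)
b=cv2.resize(T1[140:215,380:480,::-1],None,fx=4,fy=4,interpolation=cv2.INTER_CUBIC);b=(255*(b/255.)**.4).astype(np.uint8)
e=cv2.resize(S1[170:310,330:440,::-1],None,fx=2.5,fy=2.5,interpolation=cv2.INTER_CUBIC);e=(255*(e/255.)**.5).astype(np.uint8)
o=np.zeros((600,800,3),np.uint8);o[:300,:400]=a;o[:300,400:]=b[:, :400];m=e[:300];o[300:300+m.shape[0],:m.shape[1]]=m
cv2.imwrite("pics/a2.png",o)
```

```text
[131.70643899  60.83809022] [-124.92717704  424.67380589]
[122.73560819  70.14509347] [-67.87744378 442.29572543]
```

View pics/a2.png

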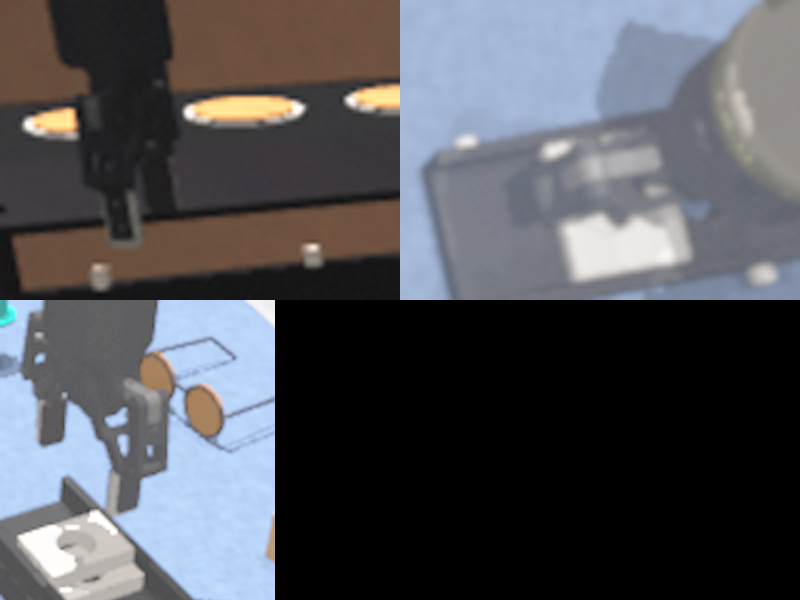

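Side view: the open finger tips are at crop pixels (545,145) and (620,212), straddling the plates with room to spare. They sit a little higher than I predicted. I'll descend with force checks.

```bash
python3 -m pendant '[[[-0.014,-0.027,0.1,0],[0,0,0.1,0],[0,0,0.08,0],[0,0,0.06,0],[0,0,0,0]]]' 1 >/dev/null
python3 - <<'E'
from h import *
from bench import get_image
q=np.load('q.npy');go(W(q,[0,.051,.03])[0],10.2)
ims=[]
for n,(x0,y0,w,h) in(("top",(370,140,120,90)),("side",(300,190,130,150))):
    d=get_image(n);np.savez(f"pics/{n}2.npz",**d);c=d["color"][y0:y0+h,x0:x0+w,::-1]
    c=(255*(c/255.)**.5).astype(np.uint8)
    ims.append(cv2.resize(c,None,fx=3,fy=3,interpolation=cv2.INTER_CUBIC))
H=max(i.shape[0] for i in ims)
cv2.imwrite("pics/a3.png",np.hstack([cv2.copyMakeBorder(i,0,H-i.shape[0],0,0,0) for i in ims]))
E
```

```text
t 3.37 pos [ 0.5734 -0.1615  0.0325] yaw 10.17 F [-0.7 -0.3 -0.2] open 1.0 g 0.0
units [0.011 0.003 0.017]
turn units -0.001
```

View pics/a3.png

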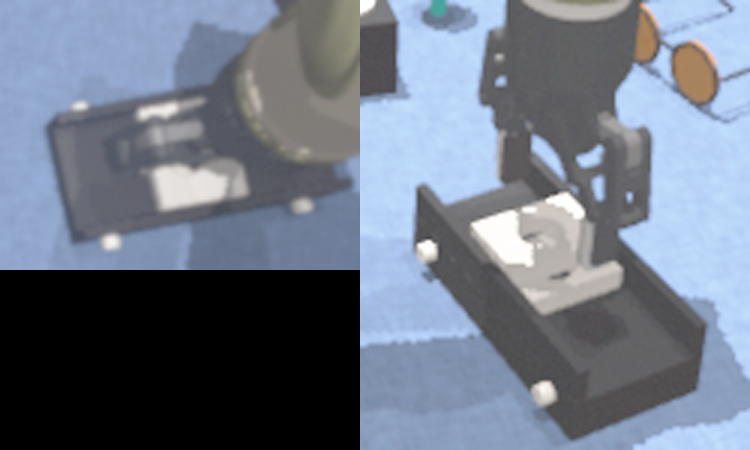

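Run:
```python
from h import *
S,T=load("side2"),load("top2");q=np.load('q.npy')
c,s=np.cos(q[2]),np.sin(q[2])
def rl(X):a,b=X[0]-q[0],X[1]-q[1];return np.round([1e3*(c*a+s*b),1e3*(-s*a+c*b)],1)
for name,d,uv in(("near tip S",S,(300+240/3,190+262/3)),("far pad S",S,(300+150/3,190+180/3)),("far finger T",T,(370+120/3,140+150/3)),("ledge right corner",S,(300+262/3,190+265/3))):
    for z in(.03,.045,.06,.075):print(name,z,rl(back(d,uv,z)))
print("tcp",rl((.5734,-.1615)))
```

```text
near tip S 0.03 [38.1 42.7]
near tip S 0.045 [26.7 28.6]
near tip S 0.06 [15.3 14.5]
near tip S 0.075 [3.9 0.5]
far pad S 0.03 [ 32.  140.4]
far pad S 0.045 [ 20.7 123.9]
far pad S 0.06 [  9.5 107.4]
far pad S 0.075 [-1.8 90.9]
far finger T 0.03 [13.8 95.9]
far finger T 0.045 [ 12. 100.]
far finger T 0.06 [ 10.2 104.1]
far finger T 0.075 [  8.4 108.2]
ledge right corner 0.03 [48.9 34.1]
ledge right corner 0.045 [37.2 20.2]
ledge right corner 0.06 [25.5  6.4]
ledge right corner 0.075 [13.8 -7.5]
tcp [ 1.7 50.6]
```

Side view: the near fingertip is at about crop pixel (600,262), which puts it at z of about 0.065–0.07, still above the plates and with no contact force. I'll lower gradually under force watch.

```bash
python3 -m pendant '[[[0.011,0,0.02,0],[0,0,0.02,0],[0,0,0.02,0],[0,0,0.02,0],[0,0,0,0]]]' 1 >/dev/null
python3 - <<'E'
from h import *
from bench import get_image
q=np.load('q.npy');go(W(q,[0,.051,.02])[0],10.2)
d=get_image("side");np.savez("pics/side3.npz",**d);c=d["color"][190:320,300:430,::-1]
c=(255*(c/255.)**.5).astype(np.uint8)
cv2.imwrite("pics/a4.png",cv2.resize(c,None,fx=4.5,fy=4.5,interpolation=cv2.INTER_CUBIC))
E
```

```text
t 3.88 pos [ 0.5721 -0.162   0.021 ] yaw 10.16 F [-0.6  0.2 -0.1] open 1.001 g 0.0
units [0.002 0.005 0.007]
turn units -0.001
```

View pics/a4.png

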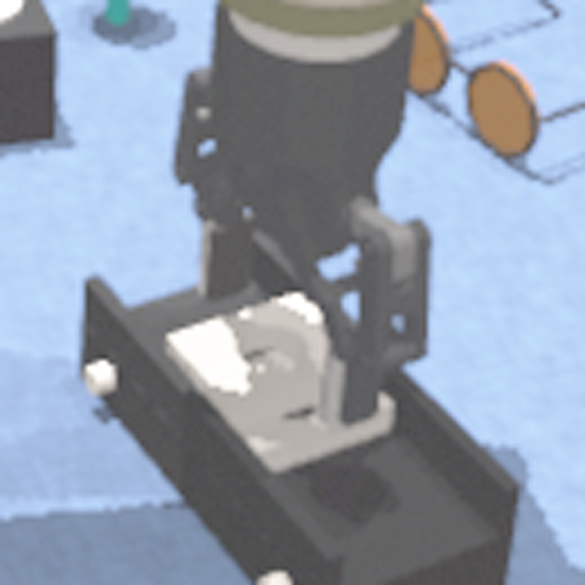

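Near fingertip is at crop (358,420) and still clear of the floor, with zero force. I'll continue down in small guarded steps.

```bash
python3 -m pendant '[[[0,0,0.015,0],[0,0,0.015,0],[0,0,0,0]]]' | grep -E "pos|force"; python3 -m pendant '[[[0,0,0.015,0],[0,0,0.015,0],[0,0,0,0]]]' | grep -E "pos|force"
```

```text
ee_pos: [0.5722, -0.162, 0.0166]
force: [0.2, 0.1, 0.3]
gripper_force: 0.0
ee_pos: [0.5722, -0.162, 0.012]
force: [0.2, -0.2, -0.4]
gripper_force: 0.0
```

```bash
python3 -m pendant '[[[0,0,0,0],[0,0,0,0],[0,0,0,0],[0,0,0,0],[0,0,0,0],[0,0,0,0],[0,0,0,0]]]' -0.3 20
python3 - <<'E'
from h import *
from bench import get_image
d=get_image("side");np.savez("pics/side4.npz",**d);c=d["color"][210:320,310:420,::-1]
c=(255*(c/255.)**.5).astype(np.uint8)
cv2.imwrite("pics/a5.png",cv2.resize(c,None,fx=5,fy=5,interpolation=cv2.INTER_CUBIC))
E
```

```text
time: 5.02
ee_pos: [0.5733, -0.165, 0.0139]
eef_rot: [0.001, -0.087, 0.996, -0.002]
force: [-1.2, -5.6, 10.1]
opening: 0.582
gripper_force: 23.0
```

View pics/a5.png

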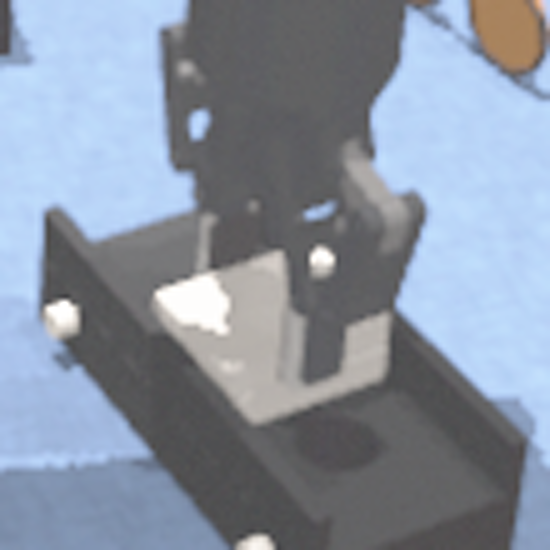

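The crop shows both plates clamped flush between the fingers (near face a single block, hole at (340,440)). The opening of 0.582 is about 49.5 mm, which confirms it. Next I'll slide them.

```bash
python3 -m pendant '[[[0,0,-0.013,0],[0,0,0,0]]]' | grep -E "pos|force"; python3 -c "
from h import *
q=np.load('q.npy');print(q);go(W(q,[0,0,.013])[0],10.2)"
```

```text
ee_pos: [0.5725, -0.1624, 0.0149]
force: [-0.5, -0.4, -2.5]
gripper_force: 21.0
[ 0.58075564 -0.21157851  0.17849708]
t 5.23 pos [ 0.5725 -0.1624  0.0149] yaw 10.12 F [-0.5 -0.4 -2.5] open 0.577 g 21.0
units [ 0.004 -0.332  0.013]
turn units -0.002
```

```bash
python3 -m pendant '[[[0,-0.033,0,0],[0,-0.033,0,0],[0,-0.033,0,0],[0,-0.033,0,0],[0,-0.033,0,0],[0,-0.033,0,0],[0,-0.033,0,0],[0,-0.033,0,0],[0,-0.033,0,0],[0,-0.035,0,0],[0,0,0,0]]]' - 30 | grep -E "pos|force"; python3 -c "
from h import *
q=np.load('q.npy');go(W(q,[0,0,.015])[0],10.2)"
```

```text
ee_pos: [0.5813, -0.2128, 0.0145]
force: [-0.2, -1.4, -0.7]
gripper_force: 37.4
t 6.15 pos [ 0.5813 -0.2128  0.0145] yaw 10.07 F [-0.2 -1.4 -0.7] open 0.581 g 37.4
units [ 0.002  0.009 -0.003]
turn units -0.003
```

```bash
python3 -m pendant '[[[0,0.009,0,0],[0,0,0,0],[0,0,0,0],[0,0,0,0],[0,0,-0.15,0],[0,0,-0.25,0],[0,0,-0.25,0],[0,0,-0.25,0],[0,0,-0.15,0],[0,0.2,0,0],[0,0.25,0,0],[0,0.25,0,0]]]' 1 | grep -E "pos|force|open"; python3 -m pendant '[[[0,0.25,0,0],[0.03,0.25,0,0],[0.03,0.25,0,0],[0.03,0.25,0,0],[0.03,0.25,0,0],[0.03,0.25,0,0],[0,0.25,0,0],[0,0.2,0,0],[0,0,0,0]]]' 0.35 | grep -E "pos|force|open"
python3 - <<'E'
from h import *
from bench import get_image
go([.532,.223,.15],10.2)
o=np.zeros((540,800,3),np.uint8)
for i,(n,(x0,y0)) in enumerate((("top",(400,150)),("side",(325,235)))):
    d=get_image(n);np.savez(f"pics/{n}5.npz",**d);c=d["color"][y0:y0+90,x0:x0+80,::-1]
    o[:450,i*400:i*400+400]=cv2.resize((255*(c/255.)**.5).astype(np.uint8),None,fx=5,fy=5,interpolation=cv2.INTER_CUBIC)
cv2.imwrite("pics/a6.png",o)
E
```

```text
ee_pos: [0.5622, -0.106, 0.1728]
force: [-0.0, 0.8, 0.3]
opening: 1.001
gripper_force: 0.0
ee_pos: [0.4872, 0.1848, 0.1723]
force: [0.5, 0.5, -0.1]
opening: 0.672
gripper_force: 0.0
t 7.9 pos [0.4872 0.1848 0.1723] yaw 10.65 F [ 0.5  0.5 -0.1] open 0.672 g 0.0
units [-0.34   0.194  0.15 ]
turn units 0.01
```

View pics/a6.png

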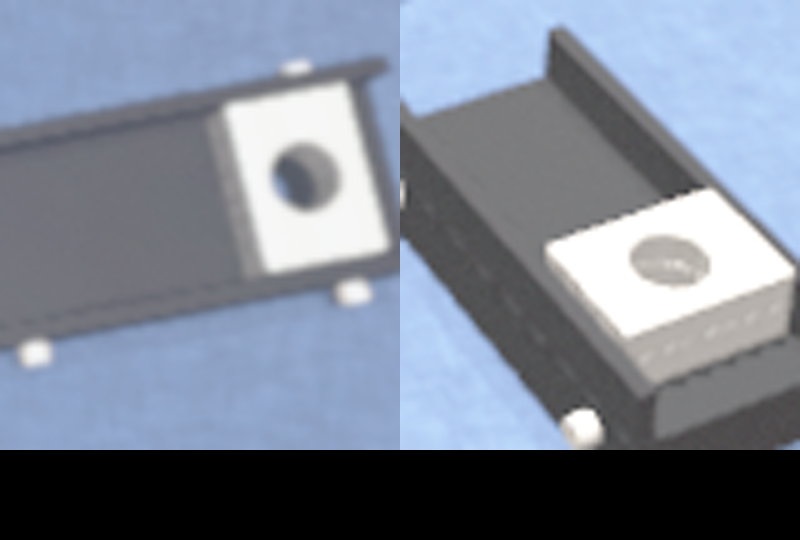

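The plates sit flush and their shared hole is at top crop (306,177), pixel (461,185). Blue table shows through its left part. I'll check the alignment numerically from that see-through area.

Run:
```python
from h import *
q=np.load('q.npy');c,s=np.cos(q[2]),np.sin(q[2])
def rl(X):a,b=X[0]-q[0],X[1]-q[1];return np.round([1e3*(c*a+s*b),1e3*(-s*a+c*b)],1)
T,S=load("top5"),load("side5")
def ell(d,x0,y0,w,h,seed,thr):
    g=cv2.cvtColor(d["color"],cv2.COLOR_RGB2GRAY)[y0:y0+h,x0:x0+w];f=8
    G=cv2.resize(g,None,fx=f,fy=f,interpolation=cv2.INTER_CUBIC);m=(G<thr).astype(np.uint8)
    n,l,st,ce=cv2.connectedComponentsWithStats(m);k=l[int((seed[1]-y0+.5)*f),int((seed[0]-x0+.5)*f)]
    cs,_=cv2.findContours((l==k).astype(np.uint8),0,1);e=cv2.fitEllipse(max(cs,key=cv2.contourArea))
    return np.array(e[0])/f-.5+[x0,y0],np.array(e[1])/f,k
w=None
for nm,d,(x,y) in(("T",T,(461,185)),("S",S,(379,287))):
    for thr in(130,160,190):
        e=ell(d,x-14,y-14,28,28,(x,y),thr);print(nm,thr,e[0].round(1),e[1].round(1),rl(back(d,e[0],.058)))
# plate block visible corners in top/side at z=.058
for p in((222,105),(348,82),(388,245),(262,272)):print("Tc",rl(back(T,(400+p[0]/5,150+p[1]/5),.058)))
for p in((547,243),(713,190),(793,268),(627,338)):print("Sc",rl(back(S,(325+(p[0]-400)/5,235+p[1]/5),.058)))
# see-through: blue pixels at z=0 plane
im=T["color"].astype(int);pts=[]
for v in range(176,196):
    print("".join("B" if im[v,u,2]-im[v,u,0]>18 else "." if im[v,u].sum()>450 else "#" for u in range(448,476)))
print("pred hole bottom z0",proj(T,W(q,[0,0,0])),"mouth",proj(T,W(q,[0,0,.03])),"plate top",proj(T,W(q,[0,0,.058])))
```

```text
T 130 [460.5 185. ] [12.4 13.6] [ 0.9 -1. ]
T 160 [460.5 185. ] [13.3 14.3] [ 0.9 -1.1]
T 190 [460.6 184.9] [14.1 15.1] [ 1.  -1.2]
S 130 [378.4 286.9] [25.7 33.1] [-0.5 -3.6]
S 160 [378.4 286.8] [25.2 32.9] [-0.3 -3.3]
S 190 [378.4 286.7] [ 9.9 16. ] [-0.1 -3.1]
Tc [35.9 24.2]
Tc [ 35.5 -29.5]
Tc [-34.1 -28. ]
Tc [-35.2  25.4]
Sc [-33.5  22.8]
Sc [36.2 20.2]
Sc [ 36.6 -27.1]
Sc [-35.  -30.2]
........................###B
........................###B
........................####
..........######........####
........#########........###
.......###########.......###
.......############......###
......#############......###
......#B############......##
......BBB###########......##
#.....BBBB##########......##
#.....BBBB##########......##
#......BBB#########........#
#......BBB#########........#
##.......#########.........#
##........#######...........
##...........#..............
##..........................
###.........................
###.........................
pred hole bottom z0 [[450.39664078 190.17674838]] mouth [[455.2469915  187.84329174]] plate top [[460.11414555 185.50175119]]
```

Plates are aligned within about 1–2 mm: hole at rail (0.9, −1.1) mm, and the see-through edge agrees with the rail hole. The shaft has 8 mm of clearance. Next, the pin.

```bash
python3 -m pendant '[[[-0.17,0.095,0,0],[-0.17,0.099,0,0.01],[0,0,0.1,0],[0,0,0.1,0],[0,0,0.1,0],[0,0,0.1,0],[0,0,0,0]]]' 0.5 | grep -E "pos|force|open"
python3 - <<'E'
from h import *
from bench import get_image
go([.532,.2235,.075],10.2)
d=get_image("side");np.savez("pics/side6.npz",**d)
g=d["color"].astype(int)
# column profile through the fingers
for p in([.532,.2235,.10],):
    for s in(1,-1):
        for z in(.13,.11,.10,.09):print(s,z,proj(d,[.532-s*.176*.036,.2235+s*.984*.036,z])[0].round(0))
for v in range(120,185,2):print(v,"".join("#" if g[v,u].sum()<200 else "W" if g[v,u].min()>140 else "b" if g[v,u,2]-g[v,u,0]>40 else "+" for u in range(255,330)))
E
```

```text
ee_pos: [0.5328, 0.2127, 0.1095]
force: [-0.6, 0.6, 0.1]
opening: 0.75
gripper_force: 0.0
t 8.58 pos [0.5328 0.2127 0.1095] yaw 9.59 F [-0.6  0.6  0.1] open 0.75 g 0.0
units [-0.008  0.072  0.23 ]
turn units -0.013
1 0.13 [280. 143.]
1 0.11 [280. 150.]
1 0.1 [280. 154.]
1 0.09 [280. 158.]
-1 0.13 [293. 155.]
-1 0.11 [293. 162.]
-1 0.1 [293. 166.]
-1 0.09 [292. 170.]
120 ####+bbbbbbbb++####################################bbbbbbbbbbbbbbbbbbbbbbbb
122 #################+++##############################+bbbbbbbbbbbbbbbbbbbbbbbb
124 ##################################################bbbbbbbbbbbbbbbbbbbbbbbbb
126 bbb########bbbbbb#bbb++###########################bbbbbbbbbbbbbbbbbbbbbbbbb
128 bbbbbbbbbb#bbbbbbbbbbb+########+b####bb###########bbbbbbbbbbbbbbbbbbbbbbbbb
130 bbbbbbbbbbbbbbbbbbbbbb+########bbb###bb######+####bbbbbbbbbbbbbbbbbbbbbbbbb
132 bbbbbbbbbbbbbbbbbbbbbb+########bbb+###############bbbbbbbbbbbbbbbbbbbbbbbbb
134 bbbbbbbbbbbbbbbbbbbbbb+########bbbb###############bbbbbbbbbbbbbbbbbbbbbbbbb
136 bbbbbbbbbbbbbbbbbbbbbb+########bbbb##############bbbbbbbbbbbbbbbbbbbbbbbbbb
138 bbbbbbb
[... 1208 characters left out ...]
#######+WWWW++++++++++++++##bbbbbbbbbbbbbbbbbbbbbbbbbbbbbbbb
170 bbbbbbbbbb###########WWWWWW++++++++++WWWW+##bbbbbbbbbbbbbbbbbbbbbbbbbbbbbbb
172 bbbbbbbbbb###########+WWWWWW++++++++WWWWW+###bbbbbbbbbbbbbbbbbbbbbbbbbbbbbb
174 bbbbbbbbbb############+WWWWWWWWWWWWWWWW++#####bbbWbbbbbbbbbb##bbbbbbbbbbbbb
176 bbbbbbbbbbbbbb##########++++WWWWWW+++++###++WWWWWWWWbb####b###bbbbbbbbbbbbb
178 bbbbbbbbbbbbbbb#####################+WWWWWWWWWWWWWWWbb+#######bbbbbbbbbbbbb
180 bbbbbbbbbbbbbbbb#############WWWWWWWWWWWWWWWWW++++bbbbbbbbbbbbbbbbbbbbbbbbb
182 bbbbbbbbbbbbbbbb##########+WWWWWWWWWWWWW++++######bbbbbbbbbbbbbbbbbbbbbbbbb
184 bbbbbbbbbbbbbbbbbb########++WWWWW+WWW++W++WW+######bbbbbbbbbbbbbbbbbbbbbbbb
```

```bash
python3 -m pendant '[[[-0.008,0.072,0,-0.013],[0,0,0,0],[0,0,0.1,0],[0,0,0.1,0],[0,0,0,0]]]' 0.5 | grep -E "pos|force"
python3 - <<'E'
from h import *
from bench import get_image
go([.532,.2235,.046],10.2)
d=get_image("side");g=d["color"].astype(int)
for v in range(130,190,2):print(v,"".join("#" if g[v,u].sum()<200 else "W" if g[v,u].min()>140 else "b" if g[v,u,2]-g[v,u,0]>40 else "+" for u in range(260,315)))
E
```

```text
ee_pos: [0.5325, 0.2262, 0.081]
force: [-0.6, -0.3, -0.0]
gripper_force: 0.0
t 9.05 pos [0.5325 0.2262 0.081 ] yaw 10.33 F [-0.6 -0.3 -0. ] open 0.748 g 0.0
units [ 0.006 -0.017  0.233]
turn units 0.003
130 bbbbbbbbbbbbbb##############################bbbbbbbbbbb
132 bbbbbbbbbbbbbb+############+bbbbb###########bbbbbbbbbbb
134 bbbbbbbbbbbbbbb##############+#############bbbbbbbbbbbb
136 bbbbbbbbbbbbbbbb+##########################bbbbbbbbbbbb
138 bbbbbbbbbbbbbbbb########+bb###bb###########bbbbbbbbbbbb
140 bbbbbbbbbbbbbbbb+#######bbbb##++######+####bbbbbbbbbbbb
142 bbbbbbbbbbbbbbbb+#######bbbb###############bbbbbbbbbbbb
144 bbbbbbbbbbbbbWWW+#######bbbb+##############bbbbbbbbbbbb
146 bbbbbbbbbbbbbWW++#######bbbbb###########+bbbbbbbbbbbbbb
148 bbbbbbbbbbbbbWW++######+bbbbb++######+bbbbbbbbbbbbbbbbb
150 bbbbbbbbbbbbbbWW++bbbb+WWbbb+++######bbbbbbbbbbbbbbbbbb
152 bbbbbbbb+++WWWWWWWWWWWW+WWW++++######bbbbbbbbbbbbbbbbbb
154 bbbb+####+WWWWWWWWWWWWWWWWWWW++######bbbbbbbbbbbbbbbbbb
156 bbbb+####+WWWWWWWWWWWW+WWWWWW++######bbbbbbbbbbbbbbbbbb
158 bbbb+#####+WWWWWWWWWWWWWWWW++++######bbbbbbbbbbbbbbbb
[... 202 characters left out ...]
#####+++++++++++++####bbbbbbbbbbbbbbbbbb
168 bbbbb############+WWWW+++++++++++++###bbbbbbbbbbbbbbbbb
170 bbbbb###########WWWWWW++++++++++WWW++##bbbbbbbbbbbbbbbb
172 bbbbb###########+WWWWWW++++++++WWWWW+###bbbbbbbbbbbbbbb
174 bbbbb############+WWWWWW++++WWWWWW++#####bbbWbbbbbbbbbb
176 bbbbbbbbb##########++++W++++++++++###++WWWWWWWWbb####b#
178 bbbbbbbbbb#####################+WWWWWWWWWWWWWWWbb######
180 bbbbbbbbbbb#############++WWWWWWWWWWWWWWW++++bbbbbbbbbb
182 bbbbbbbbbbb##########+WWWWWWWWWWWWW++++######bbbbbbbbbb
184 bbbbbbbbbbbbb########++WWWWW+WWW+++++WW+######bbbbbbbbb
186 bbbbbbbbbbbbb########++++WWWWWWWW++++WW+++++###bbbbbbbb
188 bbbbbbbbbbbbbb#########+WWWWWWWWW++++++WWWWWW###bbbbbbb
```

```bash
python3 -m pendant '[[[0.003,-0.017,0.04,0],[0,0,0.05,0],[0,0,0.04,0],[0,0,0,0]]]' | grep -E "pos|force"; python3 -m pendant '[[[0,0,0.03,0],[0,0,0.03,0],[0,0,0.02,0],[0,0,0,0]]]' | grep -E "pos|force"
python3 - <<'E'
from h import *
from bench import get_image
go([.532,.2235,.046],10.2)
d=get_image("side");g=d["color"].astype(int)
for v in range(146,184,2):print(v,"".join("#" if g[v,u].sum()<200 else "W" if g[v,u].min()>140 else "b" if g[v,u,2]-g[v,u,0]>40 else "+" for u in range(260,315)))
E
```

```text
ee_pos: [0.5327, 0.2231, 0.0616]
force: [-0.8, -0.0, 0.3]
gripper_force: 0.0
ee_pos: [0.5328, 0.2233, 0.0498]
force: [-0.5, 0.7, 0.1]
gripper_force: 0.0
t 9.77 pos [0.5328 0.2233 0.0498] yaw 10.29 F [-0.5  0.7  0.1] open 0.748 g 0.0
units [0.005 0.002 0.025]
turn units 0.002
146 bbbbbbbbbbbbbW+#############bbbbb###########bbbbbbbbbbb
148 bbbbbbbbbbbbbbW+++##########################bbbbbbbbbbb
150 bbbbbbbbbbbbbbWW+##############bb###########bbbbbbbbbbb
152 bbbbbbbb+++WWWWWW########WW+###bb##########+bbbbbbbbbbb
154 bbbb+####+WWWWWW+########WWW+##############bbbbbbbbbbbb
156 bbbb+####+WWWWWWW########WWWW##############bbbbbbbbbbbb
158 bbbb+#####+WWWWWW#####++++W++##############bbbbbbbbbbbb
160 bbbbb#######+++++###+++++++++++#######bbbbbbbbbbbbbbbbb
162 bbbbb###############++++++++++++######bbbbbbbbbbbbbbbbb
164 bbbbb###############++++++++++++######bbbbbbbbbbbbbbbbb
166 bbbbb###############++++++++++++######bbbbbbbbbbbbbbbbb
168 bbbbb############+WWW+++++++++++######bbbbbbbbbbbbbbbbb
170 bbbbb###########WWWWW+++++++++++#######bbbbbbbbbbbbbbbb
172 bbbbb###########+WWWWWW+++++++++##++++##bbbbbbbbbbbbbbb
174 bbbbb############+WWWW++++++++++++++#####bbbWbbbbbbbbbb
176 bbbbbbbbb##########+++++++++++++++###++WWWWWWWWbb######
178 bbbbbbbbbb#####################+WWWWWWWWWWWWWWWbb######
180 bbbbbbbbbbb#############++WWWWWWWWWWWWWWW++++bbbbbbbbbb
182 bbbbbbbbbbb##########+WWWWWWWWWWWWW++++######bbbbbbbbbb
```

```bash
python3 -m pendant '[[[0,0,0,0],[0,0,0,0],[0,0,0,0],[0,0,0,0],[0,0,0,0],[0,0,0,0],[0,0,0,0],[0,0,0,0]]]' -1 40
python3 - <<'E'
from h import *
from bench import get_image
d=get_image("side");g=d["color"].astype(int)
for v in range(146,184,2):print(v,"".join("#" if g[v,u].sum()<200 else "W" if g[v,u].min()>140 else "b" if g[v,u,2]-g[v,u,0]>40 else "+" for u in range(260,315)))
E
```

```text
time: 10.48
ee_pos: [0.5333, 0.2245, 0.0509]
eef_rot: [0.001, -0.09, 0.996, 0.001]
force: [-2.0, 4.3, 5.1]
opening: 0.339
gripper_force: 39.6
146 bbbbbbbbbbbbbWW+bb#########################bbbbbbbbbbbb
148 bbbbbbbbbbbbbbWWbb########################bbbbbbbbbbbbb
150 bbbbbbbbbbbbbbWWW++##########++###########bbbbbbbbbbbbb
152 bbbbbbbb+++WWWWWWWWW+####################bbbbbbbbbbbbbb
154 bbbb+####+WWWWWWWW++####################bbbbbbbbbbbbbbb
156 bbbb+####+WWWWWWWWWW####################bbbbbbbbbbbbbbb
158 bbbb+#####+WWWWWWWWW###+++#########+bbbbbbbbbbbbbbbbbbb
160 bbbbb########+++++++++++++++######bbbbbbbbbbbbbbbbbbbbb
162 bbbbb##############+++++++++#######bbbbbbbbbbbbbbbbbbbb
164 bbbbb##############++++++++++#######bbbbbbbbbbbbbbbbbbb
166 bbbbb###############++++++++#########bbbbbbbbbbbbbbbbbb
168 bbbbb##############+WW++++++##########bbbbbbbbbbbbbbbbb
170 bbbbb############WWWWW+++++++###+++W+##bbbbbbbbbbbbbbbb
172 bbbbb############WWWWWW+++++++++WWWW+###bbbbbbbbbbbbbbb
174 bbbbb############+WWWW+++++++++++WW++####bbbWbbbbbbbbbb
176 bbbbbbbbb##########++WW++++++++++++##++WWWWWWWWbb####b#
178 bbbbbbbbbb###############++####+WWWWWWWWWWWWWWWbb######
180 bbbbbbbbbbb#############++WWWWWWWWWWWWWWW++++bbbbbbbbbb
182 bbbbbbbbbbb##########+WWWWWWWWWWWWW++++######bbbbbbbbbb
```

Opening is 28.8 mm, so the knob is gripped. Lift.

```bash
python3 -m pendant '[[[0,0,-0.05,0],[0,0,-0.1,0],[0,0,-0.15,0],[0,0,-0.15,0],[0,0,-0.15,0],[0,0,-0.15,0],[0,0,-0.1,0],[0,0,0,0]]]' | grep -E "pos|force|open"
python3 - <<'E'
from h import *
from bench import get_image
q=np.load('q.npy');go(W(q,[.0005,-.001,.18])[0],10.2)
d=get_image("side");np.savez("pics/side7.npz",**d);g=d["color"].astype(int)
for v in range(90,184,2):print(v,"".join("#" if g[v,u].sum()<200 else "W" if g[v,u].min()>140 else "b" if g[v,u,2]-g[v,u,0]>40 else "+" for u in range(260,315)))
E
```

```text
ee_pos: [0.5345, 0.2231, 0.1813]
force: [-0.4, 0.4, -1.1]
opening: 0.332
gripper_force: 40.4
t 11.2 pos [0.5345 0.2231 0.1813] yaw 10.23 F [-0.4  0.4 -1.1] open 0.332 g 40.4
units [ 0.208 -2.913  0.006]
turn units 0.001
90 #########bbbbb###############bbb############bbbbbbbbbbb
92 #########bbbbb+#############################bbbbbbbbbbb
94 #########bbbbbb############################bbbbbbbbbbbb
96 ###bbbbbbbbbbbbbbb###########bb############bbbbbbbbbbbb
98 bbbbbbbbbbbbbbbbb+###########bb###########bbbbbbbbbbbbb
100 bbbbbbbbbbbbbbbbbbbb######################bbbbbbbbbbbbb
102 bbbbbbbbbbbbbbbbbbb+#####################bbbbbbbbbbbbbb
104 bbbbbbbbbbbbbbbbbbb+###################+bbbbbbbbbbbbbbb
106 bbbbbbbbbbbbbbbbbbb+#######+#######bbbbbbbbbbbbbbbbbbbb
108 bbbbbbbbbbbbbbbbbbbb##+++++++######bbbbbbbbbbbbbbbbbbbb
110 bbbbbbbbbbbbbbbbbbbb+++++++++######bbbbbbbbbbbbbbbbbbbb
112 bbbbbbbbbbbbbbbbbbbb+++++++++######bbbbbbbbbbbbbbbbbbbb
114 bbbbbbbbbbbbbbbbbbbb+++++++++######bbbbbbbbbbbbbbbbbbbb
116 bbbbbbbbbbbbbbbbbbbbb++++++++######bbbbbbbbbbbbbbbbbbbb
118 bbbbbbbbbbbbbbbbb++#+++++++++######+bbbbb
[... 1234 characters left out ...]
++++++++++#########bbbbbbbbbbbbbbbbbbbbb
162 bbbbb##############################bbbbbbbbbbbbbbbbbbbb
164 bbbbb###############################bbbbbbbbbbbbbbbbbbb
166 bbbbb################################bbbbbbbbbbbbbbbbbb
168 bbbbb#################################bbbbbbbbbbbbbbbbb
170 bbbbb##################################bbbbbbbbbbbbbbbb
172 bbbbb###################################bbbbbbbbbbbbbbb
174 bbbbb####################################bbbWbbbbbbbbbb
176 bbbbbbbbb############################++WWWWWWWWbb####b#
178 bbbbbbbbbb#####################+WWWWWWWWWWWWWWWbb######
180 bbbbbbbbbbb#############WWWWWWWWWWWWWWWWW++++bbbbbbbbbb
182 bbbbbbbbbbb##########+WWWWWWWWWWWWW++++######bbbbbbbbbb
```

Pin is held upright and clear of the rack: flange at rows 120–126, shaft at columns 285–289 down to row 144. Carry it to the rail.

```bash
python3 -m pendant '[[[0.01,-0.12,0,0],[0.02,-0.22,0,0],[0.02,-0.25,0,0],[0.02,-0.25,0,0],[0.02,-0.25,0,0],[0.02,-0.25,0,0],[0.02,-0.25,0,0],[0.02,-0.25,0,0],[0.02,-0.25,0,0],[0.02,-0.25,0,0],[0.02,-0.25,0,0],[0,-0.2,0,0]]]' >/dev/null
python3 -m pendant '[[[0,-0.12,0,0],[0,0,0,0]]]' >/dev/null
python3 - <<'E'
from h import *
from bench import get_image
q=np.load('q.npy');go(W(q,[.0005,-.001,.12])[0],10.2)
E
```

```text
t 12.42 pos [ 0.5787 -0.2176  0.1763] yaw 9.9 F [ 0.1  0.  -0.9] open 0.335 g 40.4
units [-0.025  0.031  0.375]
turn units -0.007
```

```bash
python3 -m pendant '[[[-0.025,0.031,0,-0.007],[0,0,0.12,0],[0,0,0.12,0],[0,0,0.12,0],[0,0,0.1,0],[0,0,0,0]]]' | grep -E "pos|force|open"
python3 - <<'E'
from h import *
from bench import get_image
q=np.load('q.npy');go(W(q,[.0005,-.001,.1])[0],10.2)
for n in("side","top"):
    d=get_image(n);np.savez(f"pics/{n}8.npz",**d);g=d["color"].astype(int)
    for z in(.068,.058):print(n,"pred tip/hole",z,proj(d,W(q,[.0005,-.001,z])).round(1))
    if n=="side":
        for v in range(250,302,1):print(v,"".join("#" if g[v,u].sum()<150 else "W" if g[v,u].min()>150 else "b" if g[v,u,2]-g[v,u,0]>40 else "+" if g[v,u].sum()>300 else "-" for u in range(345,410)))
E
```

```text
ee_pos: [0.5809, -0.2034, 0.1056]
force: [-0.5, -0.3, -1.0]
opening: 0.332
gripper_force: 40.4
t 12.92 pos [ 0.5809 -0.2034  0.1056] yaw 10.77 F [-0.5 -0.3 -1. ] open 0.332 g 40.4
units [ 0.008 -0.06   0.037]
turn units 0.013
side pred tip/hole 0.068 [[378.5 281.5]]
side pred tip/hole 0.058 [[378.  285.9]]
250 bbbbbbbbb-#########--WWWWW+W++++++++-+++-########bbbbbbbbbbbbbbbb
251 bbbbbb----##########+WWWWWWW++++++++-++--########bbbbbbbbbbbbbbbb
252 bbb--------#########+WWWWWWW+++++++--++-########-bbbbbbbbbbbbbbbb
253 ------------########WWWWWWWW+++++++--++-########bbbbbbbbbbbbbbbbb
254 -------------#######+WWWWWWW++++++++-++--####--+bbbbbbbbbbbbbbbbb
255 -------------#######+WWWWWWWW+++++++++++-#---++WWbbbbbbbbbbbbbbbb
256 --------------######-WWWWWWWW++++++++++++-++WWWWWbbbbbbbbbbbbbbbb
257 ---------------#####--WWWWWWW+++++++++++++++WWWWWbbbbbbbbbbbbbbbb
258 ----------------#####-+WWWWWW++++++++++++++++WWWbbbbbbbbbbbbbbbbb
259 -----------------#####-+WWW++++++++++++++++++WWWbbbbbbbbbbbbbbbbb
260 -------------------####-++++++++++++++++++++WWWbbbbbbbbbbbbbbbbbb
261 ------------------
[... 2227 characters left out ...]
#####----+++WWWWWWWWWW+++++++++++++++++++++++++++++++-######
294 ###########-----+WWWWWWWWWWWWWWWWWWWWWW+++++++++++++++++++-######
295 ############----++WWWWWWWWWWWWWWWWWWWWWW++++++++++++++++++-######
296 #############----++++WWWWWWWWWWWWWWWWWW++++++++++++++++++--######
297 #############---#-++++WWWWWWWWWWWWWWWW+++++++++++++++++++-#######
298 ##################-+++WWWWWWWWWWWW+++++++++++++++++++++++-#######
299 ###################-+++WWWWWWWW++++++++++++++++++++++++++-#######
300 ####################-+++WWWWW++++++++++++++++++++++++++++-#######
301 #####################-+++W++++++++++++++++++++++++++++++--#######
top pred tip/hole 0.068 [[462.4 184.3]]
top pred tip/hole 0.058 [[460.5 185.2]]
```

```bash
python3 -m pendant '[[[0.015,-0.06,0,0.013],[0,0,0,0],[0,0,0,0]]]' | grep -E "force"
python3 - <<'E'
from h import *
from bench import get_image
q=np.load('q.npy');go(W(q,[.0005,-.001,.1])[0],10.2)
d=get_image("side");g=d["color"].astype(int)
for v in range(266,300,2):print(v,"".join("#" if g[v,u].sum()<150 else "W" if g[v,u].min()>150 else "b" if g[v,u,2]-g[v,u,0]>40 else "%03d "[:1] and "+" if g[v,u].sum()>360 else "-" for u in range(345,410)), g[v,370:390:2,1].tolist() if v>276 else "")
E
```

```text
force: [-0.5, -0.4, -0.9]
gripper_force: 40.4
t 13.27 pos [ 0.5827 -0.2167  0.1099] yaw 9.94 F [-0.5 -0.4 -0.9] open 0.331 g 40.4
units [0.004 0.029 0.066]
turn units -0.006
266 ------------------------########--++++++++++W+bbbbbbbbbbbbbbbbbbb 
268 --------------------------#######--------+bbbbbbbbbbbbbbbbbbbbbbb 
270 ---------------------------######----------bbbbbbbbbbbbbbbbbbbbbb 
272 -----------------------------####------------bbbbbbbbbbbbbbbbbbbb 
274 -------------------------------#---------WWW---bbbbbbbbbbbbbbbbbb 
276 -----------------------------------------+WWWW---bbbbbbbbbbbbbbbb 
278 -#----------------------+WWWWWWW+-------+++WWWWW+--bbbbbbbbbbbbbb [199, 248, 159, 158, 99, 104, 105, 103, 150, 249]
280 ------------------++WWWWWWWWWW+++-------+++WWWWWWW+--bbbbbbbbbbbb [255, 255, 240, 154, 101, 105, 103, 101, 156, 233]
282 #------------+WWWWWWWWWWWWWWW++++------++++++WWWWWWW---bbbbbbbbbb [253, 234, 151, 131, 114, 106, 105, 131, 157, 159]
284 ###------+WWWWWWWWWWWWWWWWW+++++++++-++++++WWWWWW+W+++-#-bbbbbbbb [234, 132, 125, 126, 126, 120, 121, 125, 150, 160]
286 ####------WWWWWWWWWWWWWWWW++++++++++++++++++++++++WWW+++-##bbbbbb [202, 121, 125, 126, 126, 127, 125, 124, 121, 155]
288 ######--#---+WWWWWWWWWWWWWW+++++++++++++--++WWW+++++++++++-##bbbb [239, 124, 128, 127, 128, 126, 126, 122, 115, 152]
290 ########-----+WWWWWWWWWWWWWW+++++++++++++-+++++++++W+W++++-####bb [253, 224, 126, 127, 126, 124, 123, 123, 117, 157]
292 ##########----++WWWWWWWWWWWWWW++++++++++-+++++W++++++++++--###### [253, 253, 190, 122, 124, 125, 124, 121, 143, 158]
294 ###########-----+WWWWWWWWWWWWWW++++---+++++++++++++++++++--###### [253, 253, 253, 120, 120, 119, 120, 120, 135, 153]
296 ##############----+WWWWWWWWWWWWW-++++++++++++++++++++++++-####### [253, 242, 220, 170, 120, 120, 121, 123, 132, 124]
298 ##############------+WWWWWWWWW+++++++++++++++++++++++++++-####### [181, 160, 162, 146, 122, 121, 123, 124, 124, 125]
```

```bash
python3 -m pendant '[[[0,0,0,0],[0,0,0,0],[0,0,0,0]]]' | grep -E "pos"
python3 - <<'E'
from h import *
from bench import get_image
q=np.load('q.npy');go(W(q,[.0005,-.001,.1])[0],10.2)
d=get_image("side");g=d["color"].astype(int)
print(proj(d,W(q,[.0005,-.001,.075])))
for v in range(264,284,2):print(v,g[v,368:394,0].tolist())
E
```

```text
ee_pos: [0.5825, -0.2156, 0.1092]
t 13.57 pos [ 0.5825 -0.2156  0.1092] yaw 10.02 F [ 0.8 -0.2 -0.9] open 0.332 g 40.4
units [0.003 0.022 0.061]
turn units -0.004
[[378.87105039 278.39480383]]
264 [31, 29, 27, 29, 29, 66, 100, 126, 146, 154, 154, 154, 155, 154, 153, 151, 150, 151, 150, 151, 152, 153, 153, 153, 154, 155]
266 [56, 45, 33, 26, 29, 30, 29, 27, 39, 72, 116, 134, 139, 146, 150, 155, 158, 159, 158, 155, 153, 151, 147, 140, 133, 130]
268 [58, 55, 50, 41, 31, 27, 29, 27, 28, 39, 84, 104, 106, 108, 110, 109, 110, 106, 108, 127, 135, 132, 132, 133, 131, 130]
270 [55, 53, 54, 52, 47, 41, 32, 28, 29, 58, 92, 105, 107, 109, 109, 109, 109, 97, 72, 68, 100, 126, 133, 133, 134, 134]
272 [54, 55, 56, 54, 52, 50, 48, 39, 32, 64, 94, 105, 106, 109, 109, 110, 108, 88, 96, 82, 55, 66, 99, 125, 134, 135]
274 [54, 55, 55, 56, 56, 54, 54, 53, 48, 83, 103, 106, 108, 109, 109, 109, 106, 191, 254, 255, 234, 119, 55, 68, 100, 127]
276 [55, 56, 55, 55, 55, 56, 67, 85, 112, 111, 102, 106, 108, 110, 110, 109, 106, 141, 166, 231, 254, 254, 230, 117, 55, 67]
278 [56, 139, 211, 245, 252, 227, 168, 169, 153, 120, 105, 106, 108, 108, 109, 108, 113, 147, 164, 164, 252, 255, 255, 254, 244, 158]
280 [254, 255, 255, 255, 255, 254, 218, 167, 147, 116, 104, 107, 109, 109, 108, 107, 117, 150, 165, 228, 245, 245, 245, 245, 254, 255]
282 [254, 254, 254, 253, 241, 210, 160, 137, 138, 131, 118, 111, 109, 109, 111, 118, 142, 161, 165, 167, 168, 170, 169, 170, 169, 232]
```

```bash
python3 -m pendant '[[[0.02,0.02,0,-0.004],[0,0,0.03,0],[0,0,0.05,0],[0,0,0.05,0],[0,0,0.05,0],[0,0,0,0]]]' | grep -E "pos|force"
python3 -c "
from h import *
q=np.load('q.npy');go(W(q,[.0005,-.001,.044])[0],10.2)"
```

```text
ee_pos: [0.5779, -0.2129, 0.0799]
force: [-0.5, 0.6, -0.5]
gripper_force: 40.4
t 14.12 pos [ 0.5779 -0.2129  0.0799] yaw 10.21 F [-0.5  0.6 -0.5] open 0.336 g 40.4
units [-0.024 -0.001  0.239]
turn units 0.0
```

Inside the hole with no contact (tip about 16 mm below the plate top). Continue.

```bash
python3 -m pendant '[[[0,0,0.05,0],[0,0,0.05,0],[0,0,0.04,0],[0,0,0,0],[0,0,0,0]]]' | grep -E "pos|force"
python3 -m pendant '[[[0,0,0.03,0],[0,0,0.03,0],[0,0,0,0]]]' | grep -E "pos|force"
```

```text
ee_pos: [0.5787, -0.2132, 0.0604]
force: [-0.5, -0.3, -0.9]
gripper_force: 40.4
ee_pos: [0.5786, -0.2131, 0.0513]
force: [0.6, 0.4, -1.2]
gripper_force: 40.4
```

```bash
python3 -m pendant '[[[0,0,0.02,0],[0,0,0.01,0],[0,0,0,0]]]' | grep -E "pos|force"
python3 -m pendant '[[[0,0,0.01,0],[0,0,0.01,0],[0,0,0,0]]]' | grep -E "pos|force"
```

```text
ee_pos: [0.5788, -0.2132, 0.0471]
force: [-0.1, 0.8, -0.6]
gripper_force: 40.4
ee_pos: [0.5788, -0.2132, 0.0443]
force: [0.5, -0.6, -0.9]
gripper_force: 40.4
```

```bash
python3 -m pendant '[[[0,0,0.01,0],[0,0,0,0]]]' | grep -E "pos|force"
python3 -m pendant '[[[0,0,0.01,0],[0,0,0,0]]]' | grep -E "pos|force"
```

```text
ee_pos: [0.579, -0.2133, 0.044]
force: [-2.8, 0.3, 9.2]
gripper_force: 41.6
ee_pos: [0.579, -0.2133, 0.0438]
force: [-7.1, 2.8, 24.5]
gripper_force: 43.1
```

Flange contact came at z = 0.044, as predicted. Relieve the load, release and retreat.

```bash
python3 -m pendant '[[[0,0,-0.012,0],[0,0,0,0]]]' | grep -E "pos|force"
python3 -m pendant '[[[0,0,0,0],[0,0,0,0],[0,0,0,0],[0,0,0,0],[0,0,0,0],[0,0,-0.05,0],[0,0,-0.1,0],[0,0,-0.2,0],[0,0,-0.2,0],[0,0,-0.2,0],[0,0,-0.1,0],[0,0.2,0,0]]]' 0.5 | grep -E "pos|force|open"
python3 -m pendant '[[[0,0.25,0,0],[0.05,0.25,0,0],[0.1,0.2,0,0],[0.1,0.2,0,0],[0.1,0.2,0,0],[0,0.1,0,0],[0,0,0,0],[0,0,0,0]]]' | grep -E "pos|force"
python3 - <<'E'
from h import *
from bench import get_image
q=np.load('q.npy')
for n,(u0,u1,v0,v1) in(("side",(345,412,255,310)),("top",(440,485,165,205))):
    d=get_image(n);np.savez(f"pics/{n}9.npz",**d);g=d["color"].astype(int)
    for l,z in(("flange top",.063),("knob top",.093)):print(n,l,proj(d,W(q,[.0005,-.001,z])).round(1))
    for v in range(v0,v1,2 if n=="side" else 1):print(v,"".join("#" if g[v,u].sum()<150 else "W" if g[v,u].min()>225 else "w" if g[v,u].min()>150 else "b" if g[v,u,2]-g[v,u,0]>40 else "+" if g[v,u].sum()>300 else "-" for u in range(u0,u1)))
E
```

```text
ee_pos: [0.5793, -0.2134, 0.044]
force: [-0.6, -0.8, 0.3]
gripper_force: 40.5
ee_pos: [0.5759, -0.19, 0.1753]
force: [1.3, -0.3, -0.2]
opening: 0.748
gripper_force: 0.0
ee_pos: [0.4904, -0.0153, 0.1714]
force: [0.5, 0.0, 0.3]
gripper_force: 0.0
side flange top [[378.3 283.7]]
side knob top [[379.8 270.3]]
255 ###########################-bbbbbbbbbbbbbbbbbbbbbbbbbbbbbbbbbbbbbbb
257 ###########################---bbbbbbbbbbbbbbbbbbbbbbbbbbbbbbbbbbbbb
259 ############################----bbbbbbbbbbbbbbbbbbbbbbbbbbbbbbbbbbb
261 ##############################----bbbbbbbbbbbbbbbbbbbbbbbbbbbbbbbbb
263 ################################----bbbbbbbbbbbbbbbbbbbbbbbbbbbbbbb
265 ##################################----bbbbbbbbbbbbbbbbbbbbbbbbbbbbb
267 ############################+WWWWWWWWW+-bbbbbbbbbbbbbbbbbbbbbbbbbbb
269 ##########################wWWWWWWWWWWWWWWwbbbbbbbbbbbbbbbbbbbbbbbbb
271 #######################--wWWWWWWWWWWWWWWWWW+bbbbbbbbbbbbbbbbbbbbbbb
273 #####################----+WWWWWWWWWWWWWWWWW+--bbbbbbbbbbbbbbbbbbbbb
275 #################--------+wwWWWWWWWWWWWWWWWWW+--bbbbbbbbbbbbbbbbbbb
2
[... 2582 characters left out ...]

191 +++++++++++++++++++++++++++++++++++++++++++++
192 +++++++++++++++++++++++++++++++++++++++++++++
193 +++++++++++++++++++++++++++++++++++++++++++++
194 +++++++++++++++++++++++++++++++++++++++++++++
195 +++++++++++++++++++++++++++++++++++++++++++++
196 +++++++++++++++++++++++++++++++++++++++++++++
197 +++++++++++++++++++++++++++++++++++++++++++++
198 +++++++++++++++++++++++++++++++++++++++++++++
199 +++++++++++++++++++++++++++++++++++++++++++++
200 +++++++++++++++++++++++++++++++++++++++++++++
201 +++++++++++++++++++++++++++++++++++++++++++++
202 +++++++++++++++++++++++++++++++++++++++++++++
203 +++++++++++++++++++++++++++++++++++++++++++++
204 +++++++++++++++++++++++++++++++++++++++++++++
```

Side view: the knob top is at (379,272) against a predicted (380,270) for a fully seated pin. It stands upright with the flange flat on the upper plate, the plates are unmoved and the gripper is clear. Handing in.

```bash
python3 -c "
from bench import arm
print(arm.job_done())"
```

```text
the job is handed in; nothing more can be done
None
```

I handed the job in at about 17 s: both plates are lined up over the rail hole to about 1–2 mm, and the round-knob pin is upright and fully home with its flange on the upper plate, released; seating was confirmed by contact force and the side camera only, because the arm blocked the top view.

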